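# Make up the ignition and battery service kits

### The job

Make up the two service kits from the row of loose stock on the bench. Turn both wooden buttons on the grey box aside until they lie along its rims, lift the lid panel out and lay it flat on the bare bench in front of the stock (on the robot's side of it). The ignition kit, the longer spanner and the spark plug, goes in the grey box, one in each bay; the battery kit, the shorter spanner and the multimeter, goes in the open wooden tray, spanner in the narrow bay and meter face up in the wide one, all lying flat on the bay floors.

Things in the scene. Friction and masses are not known exactly. Their poses are not given: they have to be found in the camera images.
- kit_box: Grey box fixed to the bench, 192 (x) x 206 (y) x 36 mm; origin: centre of underside, x away from robot, z up. Its 20 mm wide near and far rims carry turn buttons. Under the lid panel (in a 152 x 190 mm recess) lie two equal bays, 68 (x) x 190 (y) mm, centres x = -37 and +37 mm, floors 6 mm up; 6 mm divider between, top 30 mm up, as are the panel's ledges.
- button_near (a joint): Dark wooden turn button on the box's rim nearer the robot, pivot at x = -86, y = 0 mm in the box frame. Bar 10 mm wide, 20 mm inward and 13 mm outward of the pivot, 38 to 48 mm above the bench. Rad, counter-clockwise from above +: 0 square across the rim, holding the panel; +-1.57 along the rim (1.25 is aside), stops +-1.65. Stays where left (0.025 N m). Pinch across 10 mm at the pivot.
- button_far (a joint): The same kind of turn button on the rim farther from the robot, pivot at x = +86, y = 0 mm in the box frame; 0 is square across the rim, positive counter-clockwise from above, same sizes and limits.
- lid_panel: Loose white board panel, 148 (x) x 186 (y) x 6 mm, 160 g, in the top of the grey box, underside 30 mm up; origin: centre of underside, z up. Dark wooden batten handle in its middle, 16 (x) x 76 (y) mm, top 28 mm above the underside: pinch across 16 mm. Always free for it: the bench right of the vice, nearer the robot than the stock, about x = 0.41, y = -0.10, long side across the bench.
- kit_tray: Open light wood tray fixed to the bench, 188 (x) x 172 (y) x 28 mm, walls 5 mm, floor top 5 mm up; origin: centre of underside, x away from robot, z up. A 5 mm divider at x = -20.5 mm, as high as the walls, makes a narrow bay on the robot's side (66 x 162 mm, centre x = -56 mm) and a wide one beyond (107 x 162 mm, centre x = +35.5 mm).
- spanner_long: The longer flat steel open-ended spanner lying flat, 171 mm long, heads 27 mm wide, shank 10 mm wide, 6 mm thick, 90 g; origin at the middle of its underside, y along its length, z up. Pinch it across the shank at the middle.
- spanner_short: The shorter flat steel open-ended spanner lying flat, 140 mm long, heads 20 mm wide, shank 8 mm wide, 6 mm thick, 90 g; origin at the middle of its underside, y along its length, z up. Pinch it across the shank at the middle.
- spark_plug: Spark plug lying on its side, 72 mm long, white insulator and grey metal; origin on the bench below its middle, y along its length from thread to insulator tip; the hexagon (16 mm wide, 18 mm high, axis 9 mm up) is at y = -9 mm and the thread beyond it at -y; 50 g. Pinch it across the hexagon, y = -9 mm.
- meter: Yellow pocket multimeter lying on its back, 52 (x) x 92 (y) mm, body 24 mm high, dial knob up to 34 mm; origin at the centre of its underside, z up; 140 g. Dial at y = +10 mm. Pinch it by its sides, across the 52 mm, at the middle.

How it is judged:
On the way, in this order (a step that is already met when the one before it is completed fails the run):
1. both buttons are turned aside (1.25 rad or more) with the panel still in its recess ((value of joint button_near above 1.25 rad or value of joint button_near below -1.25 rad) and (value of joint button_far above 1.25 rad or value of joint button_far below -1.25 rad) and x of lid_panel in the frame of kit_box between -0.008 and 0.008 m and z of lid_panel in the frame of kit_box between 0.026 and 0.036 m), for 0.2 s.
2. the panel lies flat on the bench in front of the stock, let go (world x of lid_panel below 0.47 m and height (world z) of lid_panel below 0.008 m and angle between lid_panel's own z axis and vertical below 0.05 rad and linear speed of lid_panel below 0.02 m/s and contact force between the fingers and lid_panel below 0.1 N), for 0.2 s.
At the end, for the whole second after the job is handed in: Longer spanner and spark plug on the grey box's floor, one per bay; shorter spanner in the tray's narrow bay, meter face up in its wide bay; all lying flat (within 0.12 rad, plug 0.17), origins inside the bays; lid panel flat on the bench, centre at x below 0.47; all at rest (((x of spanner_long in the frame of kit_box between -0.069 and -0.005 m and y of spanner_long in the frame of kit_box between -0.022 and 0.022 m and z of spanner_long in the frame of kit_box between 0.002 and 0.016 m and (angle between spanner_long's own z axis and vertical below 0.12 rad or angle between spanner_long's own z axis and vertical above 3.02 rad) and x of spark_plug in the frame of kit_box between 0.005 and 0.069 m and y of spark_plug in the frame of kit_box between -0.068 and 0.068 m and z of spark_plug in the frame of kit_box between 0.002 and 0.027 m and angle between spark_plug's own y axis and vertical between 1.4 and 1.74 rad) or (x of spanner_long in the frame of kit_box between 0.005 and 0.069 m and y of spanner_long in the frame of kit_box between -0.022 and 0.022 m and z of spanner_long in the frame of kit_box between 0.002 and 0.016 m and (angle between spanner_long's own z axis and vertical below 0.12 rad or angle between spanner_long's own z axis and vertical above 3.02 rad) and x of spark_plug in the frame of kit_box between -0.069 and -0.005 m and y of spark_plug in the frame of kit_box between -0.068 and 0.068 m and z of spark_plug in the frame of kit_box between 0.002 and 0.027 m and angle between spark_plug's own y axis and vertical between 1.4 and 1.74 rad)) and x of spanner_short in the frame of kit_tray between -0.087 and -0.025 m and y of spanner_short in the frame of kit_tray between -0.022 and 0.022 m and z of spanner_short in the frame of kit_tray between 0.001 and 0.015 m and (angle between spanner_short's own z axis and vertical below 0.12 rad or angle between spanner_short's own z axis and vertical above 3.02 rad) and x of meter in the frame of kit_tray between 0.0015 and 0.0695 m and y of meter in the frame of kit_tray between -0.045 and 0.045 m and z of meter in the frame of kit_tray between 0.001 and 0.011 m and angle between meter's own z axis and vertical below 0.12 rad and world x of lid_panel below 0.47 m and height (world z) of lid_panel below 0.008 m and angle between lid_panel's own z axis and vertical below 0.05 rad and linear speed of each of lid_panel, spanner_long, spark_plug, spanner_short, meter below 0.02 m/s); the robot touches nothing.
It also fails if it takes over 144 s, if anything falls off the work surface, if the arm or the gripper's body presses on something with over 40 N, if the wrist force passes 120 N, or if a joint passes its speed limit or range.

### The arm

A 7-joint arm with a two-finger parallel gripper is mounted at the origin on a cart in front of the work surface, level with it; the furniture and walls round the work are solid. World frame = base frame: x ahead of the robot, y to its left, z up, the work surface at z = 0. Lengths are in m, angles in rad, forces in N, time in s.
With the tool pointing down it reaches from about 0.35 to 0.9 m from the base axis. Payload 7.2 kg.
Tool frame: the origin (TCP) lies between the finger pads; the fingertips stand 8 mm ahead of it and the grasp point (between the pads) lies 11 mm behind it (bot.finger_overhang is the distance from the TCP to the fingertips, in m); z points along the fingers, y is the line along which they close (so a half turn about z gives the same grasp; the last joint's range is limited). The gripper opens to 88 mm and grips with 3 to 60 N. Pads are 20 mm wide; open, the fingers measure 115 mm over their backs; the gripper's body (75 mm by 178 mm) begins 61 mm behind the grasp point.
Start: joints at [1.199, 0.411, -0.013, 1.596, 0.006, 1.134, -0.082], TCP at [0.187, -0.596, 0.231] pointing down, gripper open.
Joint ranges: [-2.95, 2.95], [-0.29, 1.99], [-1.47, 1.44], [0.14, 2.54], [-1.03, 4.17], [0.13, 1.85], [-2.86, 2.86]. Speed limits (rad/s): [2.39, 2.39, 3.01, 3.01, 3.14, 3.14, 3.14].

### API

Orientations are given as a rotation vector (axis times angle).
In Python, from workcell import bot gives the robot as it stands. The module is installed in compiled form; this text tells all that it offers.
- The arm moves only by the tool send_rows, never from a script. Its argument "increments" is a list of rows, each a list of 4 numbers: the shift along the tool's x, y, z each as a share of 0.2 m, from -1 to 1, then the turn about the tool's z as a share of pi/2 rad, from -1 to 1. In form: [[dx, dy, dz, yaw], ...]. A call has 1 to 20 rows; each row shifts and turns the commanded pose from where the row before left it, along the tool's axes as they then stand; what a row does not reach is not made up. A row lasts 1/10 s, in which the tool goes at most 50 mm and 8.59 degrees, less where a joint would pass 70% of its speed; a pose out of reach is approached as far as the arm can. A call with a number of a shift or a turn outside -1 to 1 is refused whole. A call with a gripper value outside its range is refused whole. "gripper" is the opening, from 0 (shut) to 1 (fully open), set as the call begins (left out, the last holds). The fingers move at their own pace and stop on an object; the grip force is fixed at half the most. Time passes only in rows, so rows that do not move let the fingers close. It gives the time, the measured TCP pose, the force, the opening and the grip force at its end, in the units of the state.
- bot.get_state(): the state, without advancing time (a new reading comes with each control period).
- bot.read_camera(name): name is "side" or "top"; returns a dict with "pixels" (480x640x3 uint8, red, green, blue), "fx", "fy", "cx", "cy" (pixels), "T" (4x4, takes a point from camera to world coordinates). Camera axes: x right, y up, looking along -z (the intrinsics and any distortion apply to the point x, -y, -z); pixel columns grow to the right and rows downward; lengths in m; the calibration is good to about 2 mm. A picture is of the moment at which its call begins. There is no depth.
- bot.finish_job(): hands the job in; it is judged then, once.
The state is a dict: "time_s": time; "joints": joint angles; "qd": joint speeds; "tau": joint torques, N m; "tool_pos": TCP position; "tool_rot": TCP orientation; "ft_force": force on the tool from outside, world axes, zero at the start; "moment": the same for the moment, N m; "grip_width": opening from 0.0 (shut) to 1.0 (fully open); "grasp_force": force on a finger pad.
Only numpy, scipy, OpenCV 4.12 (cv2) and the standard library are available. Lean on these libraries where they do the work, as an engineer would, in place of code of your own. Each camera call takes 0.05 s, during which the arm holds its last target. There are 200 camera calls.

## Working session

There is one attempt and no reset: what is moved stays moved. The work goes in short steps, Python scripts to look and compute and a tool call to move; the robot and the scene stay as the last step left them, time stands still between calls to the robot, and variables do not carry over. Pictures are saved under pics/ and viewed, at most 14 in all, crops included, and the job is handed in when it is done.

Besides the shell and the picture viewer there is one more tool, called after "Emit:" as name(argument=value, ...), one argument or row to a line, values as JSON. send_rows: Moves the arm, as the interface text tells. Shift numbers are shares of 0.2 m and turn numbers shares of pi/2 rad, none past 1 either way. Its arguments: {"type":"object","properties":{"increments":{"type":"array","items":{"type":"array","items":{"type":"number"}}},"gripper":{"type":"number"}},"required":["increments"]}

```bash
mkdir -p pics; python3 - <<'E'
from workcell import bot
import cv2,numpy as np
s=bot.get_state();print({k:np.round(v,3) for k,v in s.items()})
for n in("top","side"):
    c=bot.read_camera(n);print(n,{k:v for k,v in c.items() if k not in("pixels","T")});print(np.round(c["T"],4))
    cv2.imwrite(f"pics/{n}0.png",c["pixels"][...,::-1])
E
```

```text
{'time_s': np.float64(0.0), 'joints': array([ 1.199,  0.412, -0.013,  1.597,  0.006,  1.134, -0.082]), 'qd': array([-0.001, -0.001, -0.001, -0.001,  0.001, -0.001, -0.001]), 'tau': array([-1.0000e-03, -5.8794e+01,  6.4100e-01, -2.9107e+01, -5.4000e-02,
        1.8000e-02,  0.0000e+00]), 'tool_pos': array([ 0.187, -0.596,  0.23 ]), 'tool_rot': array([-3.104e+00, -4.750e-01,  1.000e-03]), 'ft_force': array([ 0.388, -0.616, -0.11 ]), 'moment': array([-0.028, -0.001,  0.024]), 'grasp_force': np.float64(0.0), 'grip_width': np.float64(0.996)}
top {'fx': 504.19453484583784, 'fy': 504.19453484583784, 'cx': 324.0192175047326, 'cy': 231.8039677903644}
[[-0.0255  0.9938 -0.1084  0.3653]
 [-0.9996 -0.0267 -0.0093 -0.0325]
 [-0.0121  0.1082  0.9941  1.0993]
 [ 0.      0.      0.      1.    ]]
side {'fx': 532.7418198458369, 'fy': 532.7418198458369, 'cx': 328.824957259111, 'cy': 244.84844963194277}
[[ 0.9968 -0.0595  0.0534  0.5302]
 [ 0.0777  0.561  -0.8241 -1.104 ]
 [ 0.019   0.8257  0.5638  0.8027]
 [ 0.      0.      0.      1.    ]]
```

View pics/top0.png

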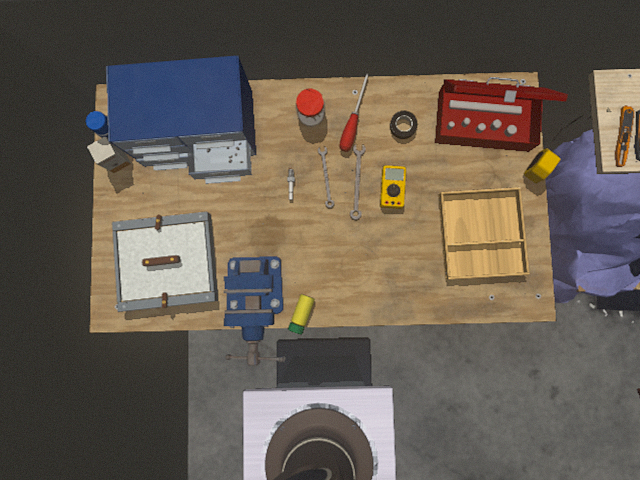

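View pics/side0.png

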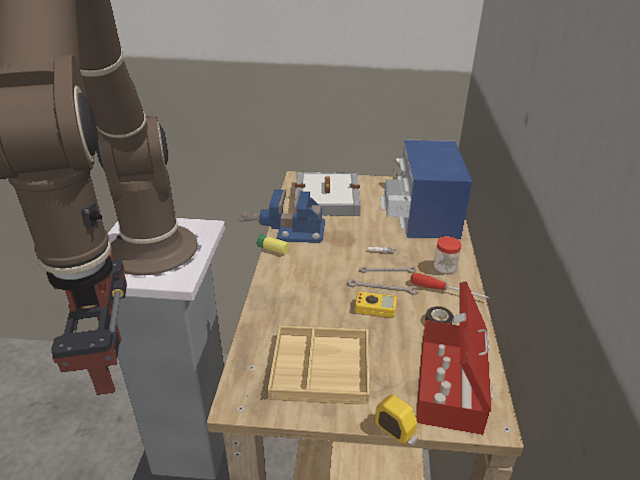

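```bash
cat > h.py <<'E'
import cv2,numpy as np
from workcell import bot
def ray(c,u,v):
    d=c["T"][:3,:3]@np.array([(u-c["cx"])/c["fx"],-(v-c["cy"])/c["fy"],-1.]);return c["T"][:3,3],d
def onplane(c,u,v,z):
    o,d=ray(c,u,v);return o+d*(z-o[2])/d[2]
def proj(c,p):
    q=c["T"][:3,:3].T@(np.asarray(p)-c["T"][:3,3]);return c["cx"]+c["fx"]*q[0]/-q[2],c["cy"]+c["fy"]*q[1]/q[2]
def hsv(c): return cv2.cvtColor(np.ascontiguousarray(c["pixels"]),cv2.COLOR_RGB2HSV).astype(int)
def blob(mask,roi):
    x0,y0,x1,y1=roi;m=np.zeros(mask.shape,np.uint8);m[y0:y1,x0:x1]=mask[y0:y1,x0:x1]*255
    m=cv2.morphologyEx(m,cv2.MORPH_CLOSE,np.ones((3,3)))
    cs,_=cv2.findContours(m,cv2.RETR_EXTERNAL,cv2.CHAIN_APPROX_NONE)
    return max(cs,key=cv2.contourArea)
def rect(c,cnt,z):
    P=np.array([onplane(c,u,v,z)[:2] for u,v in cnt[:,0]])
    (x,y),(w,h),a=cv2.minAreaRect((P*1000).astype(np.float32))
    if w>h: L=np.deg2rad(a);l,s=w,h
    else: L=np.deg2rad(a+90);l,s=h,w
    L=(L+np.pi/2)%np.pi-np.pi/2
    return np.round([x,y,l,s],1),round(float(L),3)  # mm, long-axis angle from world x
E
python3 - <<'E'
from h import *
c=bot.read_camera("top");H=hsv(c);h,s,v=H[...,0],H[...,1],H[...,2]
im=np.ascontiguousarray(c["pixels"][...,::-1]).copy()
M={"meter":((s>170)&(h>18)&(h<35)&(v>120),(375,155,415,215),.024),
"plug":((s<60),(280,160,303,208),.009),"short":(s<75,(312,140,342,212),.005),"long":(s<75,(344,140,370,225),.005),
"lidwhite":((s<40)&(v>170),(110,205,222,315),.036),
"box":((s<75),(100,205,222,318),.03),
"handle":((s>90)&(v<150),(135,250,190,272),.058),"bfar":((s>90)&(v<150),(145,208,175,236),.048),"bnear":((s>90)&(v<150),(150,285,180,311),.048)}
for k,(m,r,z) in M.items():
    b=blob(m,r);print(k,*rect(c,b,z),np.round(b[:,0].mean(0),1));cv2.drawContours(im,[b],-1,(255,0,255),1)
for n,cs,z in(("tray",[(441,193),(523,188),(528,277),(446,283)],.028),):
    P=np.array([onplane(c,*p,z) for p in cs]);print(n,np.round(P*1000))
for n,(x0,y0,x1,y1) in {"a":(270,130,420,230),"b":(430,175,540,295),"c":(95,195,295,345)}.items():
    cv2.imwrite(f"pics/z{n}.png",cv2.resize((im if n!="b" else im)[y0:y1,x0:x1],None,fx=4,fy=4,interpolation=cv2.INTER_CUBIC))
a,b2=cv2.imread("pics/za.png"),cv2.imread("pics/zb.png")
E
```

```text
meter [ 579.1 -174.6   89.6   50.8] -0.096 [392.9 185.9]
plug [592.   48.7  67.1  15.4] -0.019 [290.5 184. ]
short [606.  -28.8 135.6  18.8] 0.102 [325.6 175.5]
long [593.9 -98.9 166.8  26.8] -0.077 [357.1 179.8]
lidwhite [429.3 320.1 185.3 146.8] -1.483 [162.8 260.9]
box [426.2 321.3 221.  199.7] -1.489 [163.8 263.6]
handle [428.6 318.6  71.6  12.6] -1.486 [159.9 260.1]
bfar [511.3 327.9  31.9   9.1] -0.089 [157.8 221.5]
bnear [343.8 323.7  35.3  34.9] 1.546 [161.  304.6]
tray [[ 559. -276.   28.]
 [ 565. -452.   28.]
 [ 375. -450.   28.]
 [ 367. -277.   28.]]
```

View pics/za.png

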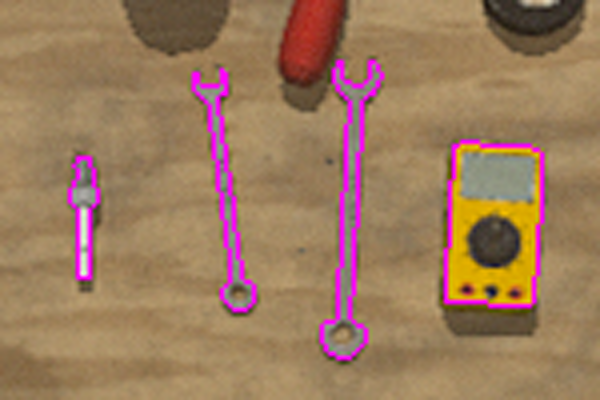

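View pics/zb.png

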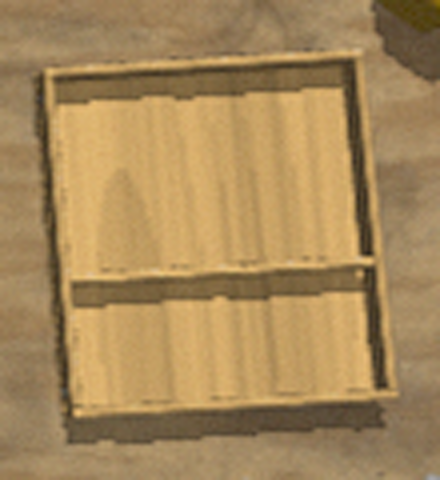

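View pics/zc.png

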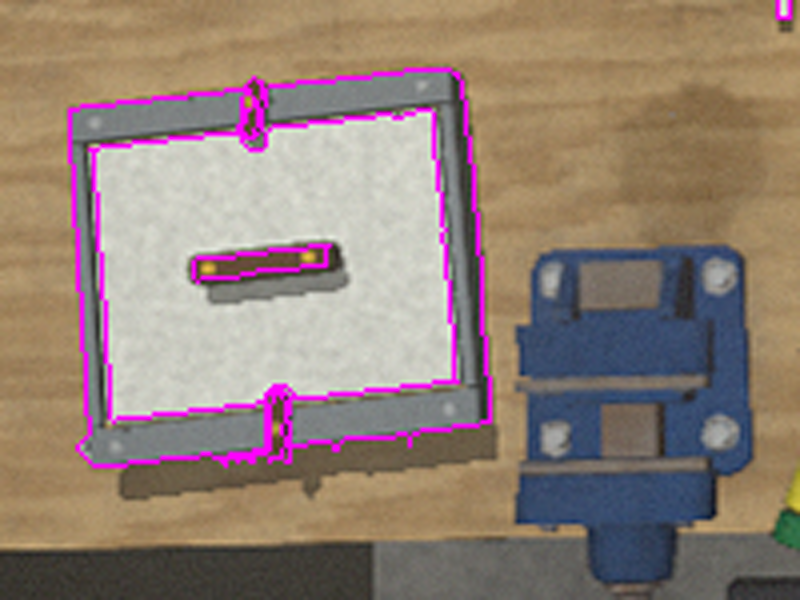

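```bash
cat >> h.py <<'E'
def go(x,y,z,phi=None,lim=.24):
    """print shares from the present pose: turn first, then shift in turned axes"""
    s=bot.get_state();from scipy.spatial.transform import Rotation as R
    r=R.from_rotvec(s["tool_rot"]).as_matrix();p0=np.arctan2(r[1,0],r[0,0])
    if phi is None: phi=p0
    d=np.array([x,y,z])-s["tool_pos"];dp=phi-p0;dp=(dp+np.pi)%(2*np.pi)-np.pi
    t=np.array([d[0]*np.cos(phi)+d[1]*np.sin(phi),d[0]*np.sin(phi)-d[1]*np.cos(phi),-d[2]])/.2
    yt=-dp/(np.pi/2);print("phi0 %.3f tilt %.3f"%(p0,np.arccos(-r[2,2])),"yaw tot %.3f (n %d)"%(yt,np.ceil(abs(yt)/.095)),"shift",np.round(t,4),"n",int(np.ceil(np.linalg.norm(t)/lim)))
E
python3 - <<'E'
from h import *
c=bot.read_camera("top");sd=bot.read_camera("side")
for n,cs,z in(("tray",[(440.8,192.5),(520.3,188),(529,273.5),(448.3,278)],.028),("boxo",[(112.3,222),(209,212.5),(217.5,301),(119,311.5)],.036)):
    P=np.array([onplane(c,*p,z) for p in cs])[:,:2]*1000;print(n,np.round(P).tolist(),P.mean(0).round(1),[round(float(np.linalg.norm(P[i]-P[i-1]))) for i in range(4)],"yaw",np.round([np.arctan2(*(P[0]-P[1])[::-1])-np.pi/2,np.arctan2(*(P[0]-P[3])[::-1]),np.arctan2(*(P[1]-P[2])[::-1])],3))
for p in((343.6,312.5,.048),(515,327.7,.048)):print(proj(c,p),proj(sd,p))
# cabinet/drawer: match in both views
print("cab base",onplane(sd,405,233,0).round(3),onplane(c,118,160,0).round(3),onplane(c,255,152,0).round(3))
for z in(0,.05,.1,.15):print(z,"drawer top",onplane(c,193,180,z).round(3),onplane(c,253,172,z).round(3),"side",onplane(sd,386,212,z).round(3),"vice",onplane(c,230,262,z).round(3))
im=sd["pixels"][150:270,230:480,::-1];cv2.imwrite("pics/s1.png",cv2.resize(im,None,fx=3.2,fy=3.2,interpolation=cv2.INTER_CUBIC))
go(.429,.319,.3,3.23)
E
```

```text
tray [[560.0, -276.0], [565.0, -446.0], [382.0, -452.0], [377.0, -282.0]] [ 471.2 -364.1] [183, 171, 183, 170] yaw [0.03  0.036 0.032]
boxo [[514.0, 429.0], [529.0, 222.0], [341.0, 204.0], [325.0, 411.0]] [427.5 316.7] [190, 208, 189, 208] yaw [0.072 0.094 0.094]
(np.float64(-3610.2708814713233), np.float64(-3843.05875532129)) (np.float64(1140.1101972865263), np.float64(-98.23610564236785))
(np.float64(-2544.7407279725703), np.float64(-3999.4537590730733)) (np.float64(1504.6598686089608), np.float64(-89.85990493246678))
cab base [0.66 0.15 0.  ] [0.659 0.435 0.   ] [ 0.669  0.127 -0.   ]
0 drawer top [0.609 0.266 0.   ] [0.623 0.132 0.   ] side [0.608 0.258 0.   ] vice [0.424 0.185 0.   ]
0.05 drawer top [0.598 0.253 0.05 ] [0.612 0.125 0.05 ] side [0.604 0.173 0.05 ] vice [0.422 0.175 0.05 ]
0.1 drawer top [0.587 0.239 0.1  ] [0.6   0.117 0.1  ] side [0.599 0.089 0.1  ] vice [0.419 0.165 0.1  ]
0.15 drawer top [0.576 0.225 0.15 ] [0.588 0.11  0.15 ] side [0.594 0.004 0.15 ] vice [0.416 0.155 0.15 ]
phi0 0.304 tilt 0.001 yaw tot -1.863 (n 20) shift [-1.6099  4.4511 -0.3487] n 20
```

View pics/s1.png

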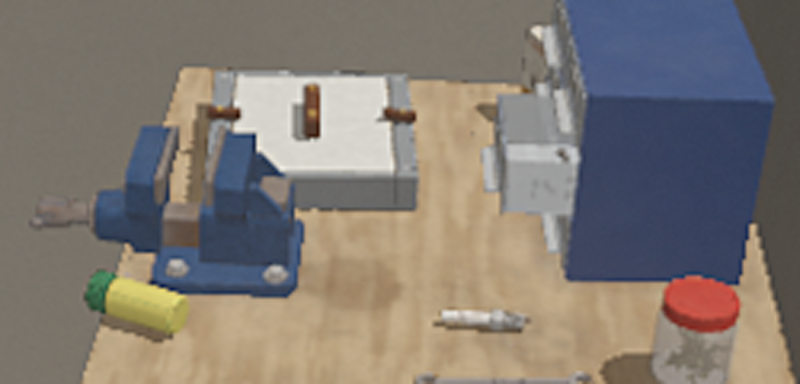

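```bash
python3 - <<'E'
from h import *
c=bot.read_camera("top");sd=bot.read_camera("side")
print(onplane(c,165.25,301.25,.048),onplane(c,158.7,221,.048))
for p in((.3436,.3125,.048),(.515,.3277,.048)):print(proj(c,p),proj(sd,p))
H=hsv(c);h,s,v=H[...,0],H[...,1],H[...,2]
# buttons by two views: brown blobs
for cam,rois in((c,((150,285,180,305),(148,210,170,236))),(sd,((292,180,308,190),(348,180,362,192)))):
    H=hsv(cam);m=(H[...,1]>110)&(H[...,2]<140)
    for r in rois:
        y,x=np.nonzero(m[r[1]:r[3],r[0]:r[2]]);print("btn",x.mean()+r[0],y.mean()+r[1],len(x),onplane(cam,x.mean()+r[0],y.mean()+r[1],.045).round(4))
go(.45,-.1,.3)
E
```

```text
[0.34392037 0.31026871 0.048     ] [0.5122485  0.32559424 0.048     ]
(np.float64(164.17663251148807), np.float64(301.4331331620565)) (np.float64(298.81238522503264), np.float64(184.1389949216722))
(np.float64(157.71923042259604), np.float64(219.73492582532103)) (np.float64(355.93074652154434), np.float64(184.81917762337372))
btn 163.77272727272728 298.59090909090907 22 [0.3494 0.3144 0.045 ]
btn 157.3030303030303 222.03030303030303 33 [0.5105 0.3296 0.045 ]
btn 299.55172413793105 185.0344827586207 29 [0.3458 0.3127 0.045 ]
btn 354.92 185.6 25 [0.5121 0.328  0.045 ]
phi0 0.304 tilt 0.000 yaw tot -0.000 (n 0) shift [ 1.9974 -1.9743 -0.3478] n 12
```

Emit:
send_rows(
  increments=[
    [0.143,-0.141,-0.025,0],
    [0.143,-0.141,-0.025,0],
    [0.143,-0.141,-0.025,0],
    [0.143,-0.141,-0.025,0],
    [0.143,-0.141,-0.025,0],
    [0.143,-0.141,-0.025,0],
    [0.143,-0.141,-0.025,0],
    [0.143,-0.141,-0.025,0],
    [0.143,-0.141,-0.025,0],
    [0.143,-0.141,-0.025,0],
    [0.143,-0.141,-0.025,0],
    [0.143,-0.141,-0.025,0],
    [0.143,-0.141,-0.025,0],
    [0.143,-0.141,-0.025,0],
  ],
  gripper=0.5,
)

```text
time_s: 1.75
tool_pos: [0.4514, -0.0984, 0.3012]
tool_rot: [3.105, 0.475, 0.001]
ft_force: [0.1, -1.1, -0.6]
grip_width: 0.499
grasp_force: 0.0
```

Emit:
send_rows(
  increments=[
    [0,0,0,-0.0932],
    [0,0,0,-0.0932],
    [0,0,0,-0.0932],
    [0,0,0,-0.0932],
    [0,0,0,-0.0932],
    [0,0,0,-0.0932],
    [0,0,0,-0.0932],
    [0,0,0,-0.0932],
    [0,0,0,-0.0932],
    [0,0,0,-0.0932],
    [0,0,0,-0.0932],
    [0,0,0,-0.0932],
    [0,0,0,-0.0932],
    [0,0,0,-0.0932],
    [0,0,0,-0.0932],
    [0,0,0,-0.0932],
    [0,0,0,-0.0932],
    [0,0,0,-0.0932],
    [0,0,0,-0.0932],
    [0,0,0,-0.0932],
  ],
)

```text
time_s: 3.75
tool_pos: [0.4508, -0.0999, 0.3007]
tool_rot: [-0.151, 3.138, -0.0]
ft_force: [0.6, -0.6, 0.3]
grip_width: 0.499
grasp_force: 0.0
```

```bash
python3 - <<'E'
from h import *
print(bot.get_state()["joints"].round(2));go(.3437,.3125,.15,3.23)
E
```

```text
[ 0.71  0.12 -0.65  1.84  0.08  1.21  1.71]
phi0 -3.046 tilt 0.000 yaw tot 0.005 (n 1) shift [0.3516 2.1013 0.7536] n 10
```

Emit:
send_rows(
  increments=[
    [0.0352,0.2101,0,0.005],
    [0.0352,0.2101,0,0],
    [0.0352,0.2101,0,0],
    [0.0352,0.2101,0,0],
    [0.0352,0.2101,0,0],
    [0.0352,0.2101,0,0],
    [0.0352,0.2101,0,0],
    [0.0352,0.2101,0,0],
    [0.0352,0.2101,0,0],
    [0.0352,0.2101,0,0],
    [0,0,0.188,0],
    [0,0,0.188,0],
    [0,0,0.188,0],
    [0,0,0.188,0],
    [0,0,0,0],
  ],
)

```text
time_s: 5.25
tool_pos: [0.344, 0.3109, 0.1467]
tool_rot: [0.13, -3.133, 0.006]
ft_force: [-0.6, -0.0, 0.2]
grip_width: 0.5
grasp_force: 0.0
```

```bash
python3 - <<'E'
from h import *
print(bot.get_state()["joints"].round(2));go(.3437,.3125,.047,3.23)
E
```

```text
[-0.06  0.4  -0.95  2.02  0.4   0.93  0.44]
phi0 -3.059 tilt 0.007 yaw tot -0.003 (n 1) shift [0.0006 0.0083 0.4985] n 3
```

Emit:
send_rows(
  increments=[
    [0,0.008,0.1,0],
    [0,0,0.1,0],
    [0,0,0.1,0],
    [0,0,0.1,0],
    [0,0,0.098,0],
    [0,0,0,0],
  ],
)

```text
time_s: 5.85
tool_pos: [0.3459, 0.3144, 0.0506]
tool_rot: [0.129, -3.138, 0.002]
ft_force: [0.0, -0.8, -0.2]
grip_width: 0.501
grasp_force: 0.0
```

Emit:
send_rows(
  increments=[
    [0,0,0,0],
    [0,0,0,0],
    [0,0,0,0],
    [0,0,0,0],
    [0,0,0,0],
    [0,0,0,0],
  ],
  gripper=0,
)

```text
time_s: 6.45
tool_pos: [0.3464, 0.3138, 0.0511]
tool_rot: [-0.128, 3.138, -0.003]
ft_force: [0.3, -4.3, 6.3]
grip_width: 0.102
grasp_force: 30.0
```

Emit:
send_rows(
  increments=[
    [0,0,0,0],
    [0,0,0,0],
    [0.0115,0.003,0.015,0],
    [0,0,0,0],
    [0,0,0,0],
  ],
  gripper=0.3,
)

```text
time_s: 6.95
tool_pos: [0.3431, 0.3151, 0.0475]
tool_rot: [0.13, -3.138, 0.0]
ft_force: [0.6, 0.6, 0.5]
grip_width: 0.301
grasp_force: 0.0
```

Emit:
send_rows(
  increments=[
    [0,0,0,0],
    [0,0,0,0],
    [0,0,0,0],
    [0,0,0,0],
    [0,0,0,0],
  ],
  gripper=0,
)

```text
time_s: 7.45
tool_pos: [0.3435, 0.3136, 0.0475]
tool_rot: [0.128, -3.139, 0.004]
ft_force: [-0.1, -5.1, 4.2]
grip_width: 0.106
grasp_force: 30.0
```

Emit:
send_rows(
  increments=[
    [0,0,0,0.04],
    [0,0,0,0.08],
    [0,0,0,0.08],
    [0,0,0,0.08],
    [0,0,0,0],
  ],
)

```text
time_s: 7.95
tool_pos: [0.3435, 0.3135, 0.0475]
tool_rot: [0.566, 3.09, -0.004]
ft_force: [0.6, -5.0, 3.4]
grip_width: 0.108
grasp_force: 30.0
```

Emit:
send_rows(
  increments=[
    [0,0,0,0.085],
    [0,0,0,0.085],
    [0,0,0,0.085],
    [0,0,0,0.085],
    [0,0,0,0.085],
    [0,0,0,0.085],
    [0,0,0,0.085],
    [0,0,0,0.085],
    [0,0,0,0],
  ],
)

```text
time_s: 8.85
tool_pos: [0.3435, 0.3134, 0.0475]
tool_rot: [2.06, 2.37, -0.003]
ft_force: [0.9, -5.7, 3.0]
grip_width: 0.114
grasp_force: 30.0
```

Emit:
send_rows(
  increments=[
    [0,0,0,0],
    [0,0,0,0],
    [0,0,0,0],
    [0,0,-0.1,0],
    [0,0,-0.2,0],
    [0,0,-0.2,0],
    [0,0,0,0],
  ],
  gripper=0.3,
)

```text
time_s: 9.55
tool_pos: [0.3453, 0.3176, 0.1521]
tool_rot: [2.053, 2.376, 0.013]
ft_force: [-0.0, 0.4, -0.3]
grip_width: 0.3
grasp_force: 0.0
```

```bash
python3 - <<'E'
from h import *
print(bot.get_state()["joints"].round(2));go(.515,.328,.1,3.23)
E
```

```text
[-0.4   0.28 -0.52  2.03  0.18  0.86 -0.88]
phi0 1.716 tilt 0.008 yaw tot -0.964 (n 11) shift [-0.8499 -0.0231  0.2607] n 4
```

Emit:
send_rows(
  increments=[
    [0,0,0,-0.0876],
    [0,0,0,-0.0876],
    [0,0,0,-0.0876],
    [0,0,0,-0.0876],
    [0,0,0,-0.0876],
    [0,0,0,-0.0876],
    [0,0,0,-0.0876],
    [0,0,0,-0.0876],
    [0,0,0,-0.0876],
    [0,0,0,-0.0876],
    [0,0,0,-0.0876],
    [-0.17,-0.005,0,0],
    [-0.17,-0.005,0,0],
    [-0.17,-0.005,0,0],
    [-0.17,-0.005,0,0],
    [-0.17,-0.005,0,0],
    [0,0,0.13,0],
    [0,0,0.13,0],
    [0,0,0,0],
    [0,0,0,0],
  ],
  gripper=0.4,
)

```text
time_s: 11.55
tool_pos: [0.5127, 0.3251, 0.0953]
tool_rot: [0.139, -3.137, 0.0]
ft_force: [-0.5, 0.5, 0.6]
grip_width: 0.402
grasp_force: 0.0
```

```bash
python3 - <<'E'
from h import *
go(.515,.328,.047,3.23)
E
```

```text
phi0 -3.053 tilt 0.001 yaw tot 0.000 (n 1) shift [-0.0129  0.0132  0.2413] n 2
```

Emit:
send_rows(
  increments=[
    [-0.013,0.013,0,0],
    [0,0,0.08,0],
    [0,0,0.08,0],
    [0,0,0.08,0],
    [0,0,0,0],
    [0,0,0,0],
  ],
)

```text
time_s: 12.15
tool_pos: [0.5149, 0.3275, 0.0463]
tool_rot: [0.138, -3.137, 0.001]
ft_force: [-0.5, -0.0, 0.0]
grip_width: 0.405
grasp_force: 0.0
```

```bash
python3 - <<'E'
from h import *
go(.515,.328,.047,3.23)
E
```

```text
phi0 -3.053 tilt 0.002 yaw tot -0.000 (n 1) shift [-0.0005  0.0027 -0.0033] n 1
```

Emit:
send_rows(
  increments=[
    [0,0,0,0],
    [0,0,0,0],
    [0,0,0,0],
    [0,0,0,0],
    [0,0,0,0],
  ],
  gripper=0,
)

```text
time_s: 12.65
tool_pos: [0.5157, 0.3279, 0.0478]
tool_rot: [-0.138, 3.138, 0.001]
ft_force: [0.4, 0.7, 0.6]
grip_width: 0.108
grasp_force: 29.9
```

Emit:
send_rows(
  increments=[
    [0,0,0,0.04],
    [0,0,0,0.08],
    [0,0,0,0.08],
    [0,0,0,0.08],
    [0,0,0,0.085],
    [0,0,0,0.085],
    [0,0,0,0.085],
    [0,0,0,0.085],
    [0,0,0,0.085],
    [0,0,0,0.085],
    [0,0,0,0.085],
    [0,0,0,0.085],
    [0,0,0,0],
  ],
)

```text
time_s: 13.95
tool_pos: [0.515, 0.3271, 0.0478]
tool_rot: [2.05, 2.38, -0.003]
ft_force: [-3.2, -2.6, 3.1]
grip_width: 0.11
grasp_force: 29.9
```

Emit:
send_rows(
  increments=[
    [0,0,0,0],
    [0,0,0,0],
    [0,0,0,0],
    [0,0,-0.1,0],
    [0,0,-0.2,0],
    [0,0,-0.2,0],
    [0,0,0,0],
  ],
  gripper=0.3,
)

```text
time_s: 14.65
tool_pos: [0.5182, 0.33, 0.1533]
tool_rot: [2.045, 2.382, 0.014]
ft_force: [-0.2, 0.9, 0.4]
grip_width: 0.302
grasp_force: 0.0
```

```bash
python3 - <<'E'
from h import *
sd=bot.read_camera("side")
cv2.imwrite("pics/s2.png",cv2.resize(sd["pixels"][150:270,230:480,::-1],None,fx=3.2,fy=3.2,interpolation=cv2.INTER_CUBIC))
go(.4288,.319,.1,1.659)
E
```

```text
phi0 1.722 tilt 0.006 yaw tot 0.040 (n 1) shift [-0.0109 -0.4446  0.2533] n 3
```

View pics/s2.png

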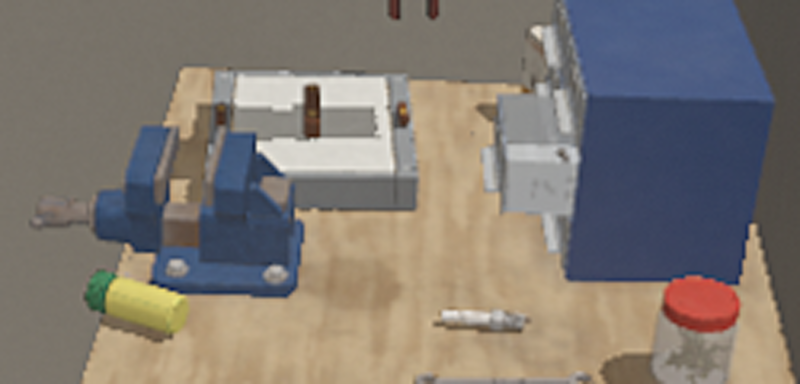

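Emit:
send_rows(
  increments=[
    [0,0,0,0.04],
    [-0.004,-0.148,0,0],
    [-0.004,-0.148,0,0],
    [-0.003,-0.148,0,0],
    [0,0,0.126,0],
    [0,0,0.126,0],
    [0,0,0,0],
    [0,0,0,0],
  ],
  gripper=0.5,
)

```text
time_s: 15.5
tool_pos: [0.4269, 0.3175, 0.0966]
tool_rot: [-2.121, -2.317, 0.003]
ft_force: [0.2, 0.4, 1.0]
grip_width: 0.502
grasp_force: 0.0
```

```bash
python3 - <<'E'
from h import *
go(.4288,.319,.047,1.659)
E
```

```text
phi0 1.659 tilt 0.002 yaw tot 0.000 (n 1) shift [0.0066 0.0104 0.2481] n 2
```

Emit:
send_rows(
  increments=[
    [0.007,0.01,0,0],
    [0,0,0.083,0],
    [0,0,0.083,0],
    [0,0,0.075,0],
    [0,0,0,0],
    [0,0,0,0],
  ],
)

```text
time_s: 16.1
tool_pos: [0.4297, 0.3198, 0.0498]
tool_rot: [2.122, 2.317, 0.001]
ft_force: [0.4, 0.3, -0.1]
grip_width: 0.499
grasp_force: 0.0
```

Emit:
send_rows(
  increments=[
    [0,0,0,0],
    [0,0,0,0],
    [0,0,0,0],
    [0,0,0,0],
    [0,0,0,0],
    [0,0,0,0],
  ],
  gripper=0,
)

```text
time_s: 16.7
tool_pos: [0.4293, 0.3195, 0.0494]
tool_rot: [2.121, 2.317, 0.001]
ft_force: [-0.6, -1.2, 6.0]
grip_width: 0.176
grasp_force: 30.0
```

Emit:
send_rows(
  increments=[
    [0,0,-0.05,0],
    [0,0,-0.1,0],
    [0,0,-0.15,0],
    [0,0,-0.2,0],
    [0,0,-0.2,0],
    [0,0,-0.2,0],
    [0,0,-0.2,0],
    [0,0,-0.2,0],
    [0,0,0,0],
    [0,0,0,0],
  ],
)

```text
time_s: 17.7
tool_pos: [0.429, 0.3193, 0.3097]
tool_rot: [2.121, 2.317, 0.002]
ft_force: [-0.5, -0.6, -3.0]
grip_width: 0.182
grasp_force: 30.0
```

```bash
python3 - <<'E'
from h import *
print(bot.get_state()["joints"].round(2));go(.41,-.10,.3,1.5708)
E
```

```text
[-0.43  0.22 -0.36  1.69  0.08  1.25 -0.72]
phi0 1.659 tilt 0.001 yaw tot 0.056 (n 1) shift [-2.0967 -0.0952  0.0486] n 9
```

Emit:
send_rows(
  increments=[
    [0,0,0,0.056],
    [-0.1,-0.008,0,0],
    [-0.175,-0.008,0,0],
    [-0.175,-0.008,0,0],
    [-0.175,-0.008,0,0],
    [-0.175,-0.008,0,0],
    [-0.175,-0.008,0,0],
    [-0.175,-0.008,0,0],
    [-0.175,-0.008,0,0],
    [-0.175,-0.008,0,0],
    [-0.175,-0.008,0,0],
    [-0.175,-0.008,0,0],
    [-0.175,-0.008,0,0],
    [-0.1,0,0,0],
    [0,0,0,0],
  ],
)

```text
time_s: 19.2
tool_pos: [0.4085, -0.1083, 0.3074]
tool_rot: [-2.225, -2.215, 0.004]
ft_force: [-0.5, 1.0, -1.9]
grip_width: 0.179
grasp_force: 30.0
```

Emit:
send_rows(
  increments=[
    [0,0,0.1,0],
    [0,0,0.2,0],
    [0,0,0.2,0],
    [0,0,0.2,0],
    [0,0,0.2,0],
    [0,0,0.1,0],
    [0,0,0,0],
    [0,0,0,0],
  ],
)

```text
time_s: 20.0
tool_pos: [0.4095, -0.1049, 0.1088]
tool_rot: [-2.219, -2.221, 0.002]
ft_force: [0.7, -0.0, -1.6]
grip_width: 0.181
grasp_force: 30.0
```

```bash
python3 - <<'E'
from h import *
print(bot.get_state()["joints"].round(2));go(.407,-.102,.022,1.5708)
E
```

```text
[ 0.09  0.24  0.05  2.2  -0.02  0.71  0.16]
phi0 1.572 tilt 0.002 yaw tot 0.000 (n 1) shift [ 0.0146 -0.0125  0.434 ] n 2
```

Emit:
send_rows(
  increments=[
    [0,-0.0125,0.12,0],
    [0,0,0.12,0],
    [0,0,0.1,0],
    [0,0,0.05,0],
    [0,0,0.03,0],
    [0,0,0,0],
    [0,0,0,0],
  ],
)

```text
time_s: 20.7
tool_pos: [0.4081, -0.1057, 0.0258]
tool_rot: [2.221, 2.221, 0.001]
ft_force: [0.3, -0.3, -1.4]
grip_width: 0.179
grasp_force: 30.0
```

Emit:
send_rows(
  increments=[
    [0,0,0.015,0],
    [0,0,0.01,0],
    [0,0,0.006,0],
    [0,0,0,0],
    [0,0,0,0],
  ],
)

```text
time_s: 21.2
tool_pos: [0.4076, -0.1057, 0.0194]
tool_rot: [2.221, 2.221, 0.0]
ft_force: [-2.1, 0.4, 6.7]
grip_width: 0.181
grasp_force: 30.0
```

Touching down. Release and lift.

Emit:
send_rows(
  increments=[
    [0,0,0,0],
    [0,0,0,0],
    [0,0,0,0],
    [0,0,0,0],
    [0,0,-0.05,0],
    [0,0,-0.2,0],
    [0,0,-0.2,0],
    [0,0,-0.2,0],
    [0,0,0,0],
  ],
  gripper=0.5,
)

```text
time_s: 22.1
tool_pos: [0.4103, -0.1062, 0.154]
tool_rot: [2.217, 2.216, 0.009]
ft_force: [1.3, 0.9, -0.1]
grip_width: 0.5
grasp_force: 0.0
```

```bash
python3 - <<'E'
from h import *
print(bot.get_state()["joints"].round(2));go(.594,-.099,.15,-.077)
go(.594,-.099,.15,-.077+np.pi)
E
```

```text
[ 0.09  0.16  0.06  2.16 -0.01  0.82  0.15]
phi0 1.570 tilt 0.009 yaw tot 1.049 (n 12) shift [ 0.9131 -0.1066  0.0198] n 4
phi0 1.570 tilt 0.009 yaw tot -0.951 (n 11) shift [-0.9131  0.1066  0.0198] n 4
```

Emit:
send_rows(
  increments=[
    [0,0,0,-0.0865],
    [0,0,0,-0.0865],
    [0,0,0,-0.0865],
    [0,0,0,-0.0865],
    [0,0,0,-0.0865],
    [0,0,0,-0.0865],
    [0,0,0,-0.0865],
    [0,0,0,-0.0865],
    [0,0,0,-0.0865],
    [0,0,0,-0.0865],
    [0,0,0,-0.0865],
    [-0.18,0.021,0,0],
    [-0.18,0.021,0,0],
    [-0.18,0.021,0,0],
    [-0.18,0.021,0,0],
    [-0.18,0.021,0,0],
    [0,0,0.2,0],
    [0,0,0.2,0],
    [0,0,0,0],
    [0,0,0,0],
  ],
  gripper=0.4,
)

```text
time_s: 24.1
tool_pos: [0.5879, -0.0983, 0.0688]
tool_rot: [-0.12, -3.137, -0.0]
ft_force: [-0.6, 0.7, 0.6]
grip_width: 0.4
grasp_force: 0.0
```

```bash
python3 - <<'E'
from h import *
print(bot.get_state()["joints"].round(2));go(.594,-.099,.01,-.077+np.pi)
E
```

```text
[ 0.17  0.55 -0.11  1.81  0.08  0.79  1.51]
phi0 3.065 tilt 0.002 yaw tot 0.001 (n 1) shift [-0.0305 -0.0009  0.2938] n 2
```

Emit:
send_rows(
  increments=[
    [-0.03,0,0,0],
    [0,0,0.1,0],
    [0,0,0.1,0],
    [0,0,0.05,0],
    [0,0,0.035,0],
    [0,0,0,0],
    [0,0,0,0],
  ],
)

```text
time_s: 24.8
tool_pos: [0.5952, -0.0989, 0.0128]
tool_rot: [0.12, 3.138, -0.0]
ft_force: [1.0, -0.3, -0.4]
grip_width: 0.401
grasp_force: 0.0
```

```bash
python3 - <<'E'
from h import *
go(.594,-.099,.0095,-.077+np.pi)
E
```

```text
phi0 3.065 tilt 0.001 yaw tot 0.000 (n 1) shift [ 0.0059 -0.0008  0.0163] n 1
```

Emit:
send_rows(
  increments=[
    [0.006,0,0.016,0],
    [0,0,0,0],
    [0,0,0,0],
  ],
)

```text
time_s: 25.1
tool_pos: [0.5934, -0.0988, 0.0089]
tool_rot: [0.12, 3.139, -0.0]
ft_force: [0.2, 0.2, 0.8]
grip_width: 0.4
grasp_force: 0.0
```

Emit:
send_rows(
  increments=[
    [0,0,0,0],
    [0,0,0,0],
    [0,0,0,0],
    [0,0,0,0],
    [0,0,0,0],
    [0,0,0,0],
  ],
  gripper=0,
)

```text
time_s: 25.7
tool_pos: [0.5934, -0.0988, 0.0087]
tool_rot: [0.12, 3.139, -0.0]
ft_force: [0.2, -0.0, 0.4]
grip_width: 0.102
grasp_force: 30.0
```

Emit:
send_rows(
  increments=[
    [0,0,-0.05,0],
    [0,0,-0.1,0],
    [0,0,-0.2,0],
    [0,0,-0.2,0],
    [0,0,-0.2,0],
    [0,0,-0.2,0],
    [0,0,-0.2,0],
    [0,0,-0.1,0],
    [0,0,0,0],
  ],
)

```text
time_s: 26.6
tool_pos: [0.5948, -0.0988, 0.2629]
tool_rot: [0.119, 3.133, -0.001]
ft_force: [0.3, -0.3, -0.7]
grip_width: 0.102
grasp_force: 30.0
```

```bash
python3 - <<'E'
from h import *
go(.392,.3158,.3,1.659)
E
```

```text
phi0 3.065 tilt 0.007 yaw tot 0.895 (n 10) shift [ 2.1544 -0.8272 -0.1856] n 10
```

Emit:
send_rows(
  increments=[
    [0,0,0,0.0895],
    [0,0,0,0.0895],
    [0,0,0,0.0895],
    [0,0,0,0.0895],
    [0,0,0,0.0895],
    [0,0,0,0.0895],
    [0,0,0,0.0895],
    [0,0,0,0.0895],
    [0,0,0,0.0895],
    [0,0,0,0.0895],
    [0,0,0,0],
  ],
)

```text
time_s: 27.7
tool_pos: [0.5925, -0.0986, 0.2572]
tool_rot: [-2.122, -2.314, 0.003]
ft_force: [0.8, -0.3, -1.4]
grip_width: 0.103
grasp_force: 30.0
```

Emit:
send_rows(
  increments=[
    [0.1795,-0.069,-0.0155,0],
    [0.1795,-0.069,-0.0155,0],
    [0.1795,-0.069,-0.0155,0],
    [0.1795,-0.069,-0.0155,0],
    [0.1795,-0.069,-0.0155,0],
    [0.1795,-0.069,-0.0155,0],
    [0.1795,-0.069,-0.0155,0],
    [0.1795,-0.069,-0.0155,0],
    [0.1795,-0.069,-0.0155,0],
    [0.1795,-0.069,-0.0155,0],
    [0.1795,-0.069,-0.0155,0],
    [0.1795,-0.069,-0.0155,0],
    [0,0,0,0],
    [0,0,0.2,0],
    [0,0,0.2,0],
    [0,0,0.2,0],
    [0,0,0.2,0],
    [0,0,0.1,0],
    [0,0,0,0],
    [0,0,0,0],
  ],
)

```text
time_s: 29.7
tool_pos: [0.3903, 0.3153, 0.1159]
tool_rot: [-2.119, -2.32, 0.001]
ft_force: [0.6, 0.9, -1.0]
grip_width: 0.104
grasp_force: 30.0
```

```bash
python3 - <<'E'
from h import *
go(.392,.3158,.018,1.659)
c=bot.read_camera("top");cv2.imwrite("pics/t3.png",cv2.resize(c["pixels"][190:330,90:290,::-1],None,fx=4,fy=4,interpolation=cv2.INTER_CUBIC))
E
```

```text
phi0 1.661 tilt 0.001 yaw tot 0.002 (n 1) shift [0.0018 0.0089 0.4896] n 3
```

View pics/t3.png

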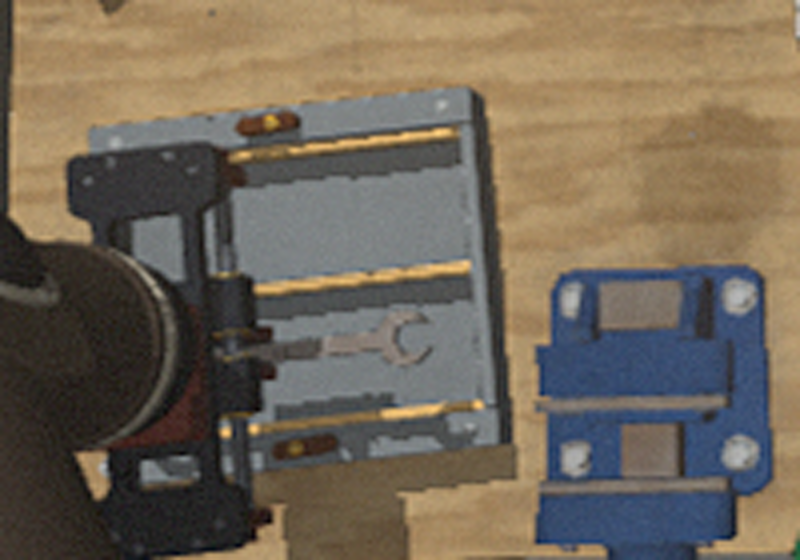

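Emit:
send_rows(
  increments=[
    [0.002,0.009,0.1,0.002],
    [0,0,0.15,0],
    [0,0,0.12,0],
    [0,0,0.06,0],
    [0,0,0.03,0],
    [0,0,0,0],
    [0,0,0,0],
  ],
)

```text
time_s: 30.45
tool_pos: [0.3926, 0.3168, 0.0249]
tool_rot: [2.124, 2.314, 0.003]
ft_force: [-0.2, -0.7, -0.1]
grip_width: 0.101
grasp_force: 30.0
```

```bash
python3 - <<'E'
from h import *
go(.392,.3158,.0155,1.659)
E
```

```text
phi0 1.657 tilt 0.002 yaw tot -0.002 (n 1) shift [-0.0048 -0.0033  0.047 ] n 1
```

Emit:
send_rows(
  increments=[
    [-0.005,-0.003,0.03,0],
    [0,0,0.012,0],
    [0,0,0,0],
    [0,0,0,0],
  ],
)

```text
time_s: 30.85
tool_pos: [0.3914, 0.3152, 0.0155]
tool_rot: [2.124, 2.315, -0.0]
ft_force: [-0.5, -1.5, -0.7]
grip_width: 0.103
grasp_force: 30.0
```

Release and go to the spark plug.

Emit:
send_rows(
  increments=[
    [0,0,0,0],
    [0,0,0,0],
    [0,0,0,0],
    [0,0,-0.1,0],
    [0,0,-0.2,0],
    [0,0,-0.2,0],
    [0,0,-0.2,0],
    [0,0,-0.2,0],
    [0,0,-0.2,0],
    [0,0,-0.2,0],
    [0,0,-0.1,0],
    [0,0,0,0],
  ],
  gripper=0.2,
)

```text
time_s: 32.05
tool_pos: [0.3924, 0.3162, 0.2988]
tool_rot: [2.124, 2.314, 0.009]
ft_force: [-0.1, -0.1, -1.0]
grip_width: 0.199
grasp_force: 0.0
```

```bash
python3 - <<'E'
from h import *
c=bot.read_camera("top");H=hsv(c);s,v,h=H[...,1],H[...,2],H[...,0]
# plug: metal (grey) versus white insulator along its axis
m=(s<60);b=blob(m,(280,160,303,208));P=np.array([onplane(c,*p,.009)[:2] for p in b[:,0]])*1000
print(rect(c,b,.009),"x range",P[:,0].min(),P[:,0].max())
for r in range(164,208):
    w=np.nonzero(m[r,280:303])[0]
    if len(w): print(r,len(w),(280+w.mean()).round(1),onplane(c,280+w.mean(),r,.009)[:2].round(4),v[r,280+w].mean().round())
E
```

```text
(array([592. ,  48.7,  67.1,  15.4]), -0.019) x range 558.4082249427569 625.6644542258557
169 4 290.5 [0.6256 0.0481] 132.0
170 4 290.5 [0.6233 0.0481] 112.0
171 4 290.5 [0.6211 0.0481] 115.0
172 5 291.0 [0.6188 0.0471] 119.0
173 5 291.0 [0.6165 0.0471] 129.0
174 5 291.0 [0.6143 0.0472] 115.0
175 6 290.5 [0.6121 0.0483] 108.0
176 6 290.5 [0.6098 0.0483] 113.0
177 8 290.5 [0.6076 0.0484] 150.0
178 8 290.5 [0.6054 0.0484] 157.0
179 8 290.5 [0.6031 0.0485] 153.0
180 8 290.5 [0.6009 0.0485] 137.0
181 7 291.0 [0.5986 0.0475] 110.0
182 4 290.5 [0.5964 0.0486] 179.0
183 4 290.5 [0.5942 0.0486] 195.0
184 4 290.5 [0.5919 0.0487] 189.0
185 4 290.5 [0.5897 0.0487] 191.0
186 4 290.5 [0.5875 0.0488] 192.0
187 4 290.5 [0.5852 0.0488] 192.0
188 4 290.5 [0.583  0.0488] 192.0
189 4 290.5 [0.5808 0.0489] 194.0
190 4 290.5 [0.5785 0.0489] 200.0
191 4 290.5 [0.5763 0.049 ] 165.0
192 4 290.5 [0.5741 0.049 ] 138.0
193 4 290.5 [0.5718 0.049 ] 182.0
194 4 290.5 [0.5696 0.0491] 192.0
195 4 290.5 [0.5674 0.0491] 184.0
196 4 290.5 [0.5652 0.0492] 188.0
197 4 290.5 [0.5629 0.0492] 190.0
198 4 290.5 [0.5607 0.0492] 192.0
199 4 290.5 [0.5585 0.0493] 124.0
```

```bash
python3 - <<'E'
from h import *
c=bot.read_camera("top");sd=bot.read_camera("side")
def tri(a,b):
    o1,d1=ray(c,*a);o2,d2=ray(sd,*b);A=np.c_[d1,-d2];t=np.linalg.lstsq(A,o2-o1,rcond=None)[0];p,q=o1+d1*t[0],o2+d2*t[1];return ((p+q)/2).round(3),np.linalg.norm(p-q).round(4)
print(tri((250,172),(388.4,195.3)),tri((193,176),(386,180)))
a=cv2.resize(c["pixels"][130:215,180:310,::-1],None,fx=6,fy=6,interpolation=cv2.INTER_CUBIC)
cv2.imwrite("pics/t4.png",a[:590,:790])
go(.603,.0483,.2,3.124)
E
```

```text
(array([0.598, 0.119, 0.131]), np.float64(0.0101)) (array([0.595, 0.235, 0.116]), np.float64(0.0076))
phi0 1.656 tilt 0.001 yaw tot -0.934 (n 10) shift [-1.0834 -1.3134  0.4719] n 8
```

View pics/t4.png

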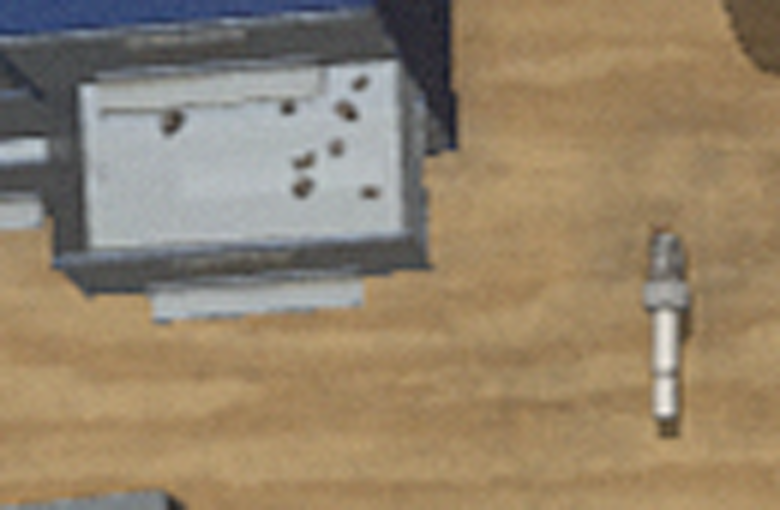

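```bash
python3 - <<'E'
from h import *
c=bot.read_camera("top")
print("div",onplane(c,447.5,246.2,.028).round(4),onplane(c,523.7,240.5,.028).round(4))
go(.606,-.029,.2,.102)
E
```

```text
div [ 0.4443 -0.284   0.028 ] [ 0.4522 -0.4459  0.028 ]
phi0 1.656 tilt 0.002 yaw tot 0.990 (n 11) shift [0.8949 1.8189 0.4702] n 9
```

Emit:
send_rows(
  increments=[
    [0,0,0,0.09],
    [0,0,0,0.09],
    [0,0,0,0.09],
    [0,0,0,0.09],
    [0,0,0,0.09],
    [0,0,0,0.09],
    [0,0,0,0.09],
    [0,0,0,0.09],
    [0,0,0,0.09],
    [0,0,0,0.09],
    [0,0,0,0.09],
  ],
  gripper=0.4,
)

```text
time_s: 33.35
tool_pos: [0.3909, 0.3147, 0.2938]
tool_rot: [3.136, 0.15, -0.003]
ft_force: [-0.1, 0.2, -0.4]
grip_width: 0.4
grasp_force: 0.0
```

Emit:
send_rows(
  increments=[
    [0.0895,0.182,0,0],
    [0.0895,0.182,0,0],
    [0.0895,0.182,0,0],
    [0.0895,0.182,0,0],
    [0.0895,0.182,0,0],
    [0.0895,0.182,0,0],
    [0.0895,0.182,0,0],
    [0.0895,0.182,0,0],
    [0.0895,0.182,0,0],
    [0.0895,0.182,0,0],
    [0,0,0.2,0],
    [0,0,0.2,0],
    [0,0,0.2,0],
    [0,0,0.2,0],
    [0,0,0.2,0],
    [0,0,0.1,0],
    [0,0,0,0],
    [0,0,0,0],
  ],
)

```text
time_s: 35.15
tool_pos: [0.6058, -0.029, 0.0748]
tool_rot: [3.137, 0.159, -0.003]
ft_force: [-0.1, 0.7, 1.1]
grip_width: 0.397
grasp_force: 0.0
```

```bash
python3 - <<'E'
from h import *
print(bot.get_state()["joints"].round(2));go(.606,-.029,.009,.102)
E
```

```text
[-0.18  0.55  0.2   1.8  -0.14  0.81 -1.38]
phi0 0.101 tilt 0.002 yaw tot -0.000 (n 1) shift [8.000e-04 1.000e-04 3.291e-01] n 2
```

Emit:
send_rows(
  increments=[
    [0,0,0.12,0],
    [0,0,0.1,0],
    [0,0,0.05,0],
    [0,0,0.035,0],
    [0,0,0,0],
    [0,0,0,0],
  ],
)

```text
time_s: 35.75
tool_pos: [0.607, -0.0289, 0.0154]
tool_rot: [3.137, 0.159, 0.002]
ft_force: [-0.1, 0.3, 0.6]
grip_width: 0.402
grasp_force: 0.0
```

```bash
python3 - <<'E'
from h import *
go(.606,-.029,.009,.102)
E
```

```text
phi0 0.101 tilt 0.001 yaw tot -0.000 (n 1) shift [-0.0049  0.      0.0318] n 1
```

Emit:
send_rows(
  increments=[
    [-0.005,0,0.031,0],
    [0,0,0,0],
    [0,0,0,0],
  ],
)

```text
time_s: 36.05
tool_pos: [0.6056, -0.029, 0.0085]
tool_rot: [3.138, 0.159, 0.001]
ft_force: [0.5, 0.0, 1.4]
grip_width: 0.4
grasp_force: 0.5
```

Emit:
send_rows(
  increments=[
    [0,0,0,0],
    [0,0,0,0],
    [0,0,0,0],
    [0,0,0,0],
    [0,0,0,0],
    [0,0,0,0],
  ],
  gripper=0,
)

```text
time_s: 36.65
tool_pos: [0.6055, -0.029, 0.0085]
tool_rot: [3.137, 0.159, 0.001]
ft_force: [-0.7, -0.7, 6.3]
grip_width: 0.08
grasp_force: 30.4
```

Emit:
send_rows(
  increments=[
    [0,0,-0.05,0],
    [0,0,-0.1,0],
    [0,0,-0.2,0],
    [0,0,-0.2,0],
    [0,0,-0.2,0],
    [0,0,-0.1,0],
    [0,0,0,0],
  ],
)

```text
time_s: 37.35
tool_pos: [0.6068, -0.029, 0.1818]
tool_rot: [-3.137, -0.159, -0.009]
ft_force: [0.4, 0.4, -1.7]
grip_width: 0.077
grasp_force: 30.0
```

```bash
python3 - <<'E'
from h import *
go(.4145,-.366,.18,1.604)
E
```

```text
phi0 0.101 tilt 0.005 yaw tot -0.957 (n 11) shift [-1.6523 -1.017   0.0092] n 9
```

Emit:
send_rows(
  increments=[
    [0,0,0,-0.087],
    [0,0,0,-0.087],
    [0,0,0,-0.087],
    [0,0,0,-0.087],
    [0,0,0,-0.087],
    [0,0,0,-0.087],
    [0,0,0,-0.087],
    [0,0,0,-0.087],
    [0,0,0,-0.087],
    [0,0,0,-0.087],
    [0,0,0,-0.087],
    [0,0,0,0],
  ],
)

```text
time_s: 38.55
tool_pos: [0.6043, -0.029, 0.1766]
tool_rot: [-2.18, -2.259, 0.003]
ft_force: [0.5, -0.2, -2.6]
grip_width: 0.079
grasp_force: 30.0
```

Emit:
send_rows(
  increments=[
    [-0.165,-0.1015,0,0],
    [-0.165,-0.1015,0,0],
    [-0.165,-0.1015,0,0],
    [-0.165,-0.1015,0,0],
    [-0.165,-0.1015,0,0],
    [-0.165,-0.1015,0,0],
    [-0.165,-0.1015,0,0],
    [-0.165,-0.1015,0,0],
    [-0.165,-0.1015,0,0],
    [-0.165,-0.1015,0,0],
    [0,0,0.2,0],
    [0,0,0.2,0],
    [0,0,0.1,0],
    [0,0,0,0],
    [0,0,0,0],
  ],
)

```text
time_s: 40.05
tool_pos: [0.4134, -0.3654, 0.0781]
tool_rot: [-2.185, -2.255, 0.0]
ft_force: [0.2, -0.4, -1.0]
grip_width: 0.076
grasp_force: 30.0
```

```bash
python3 - <<'E'
from h import *
go(.4145,-.366,.015,1.604)
E
```

```text
phi0 1.602 tilt 0.001 yaw tot -0.001 (n 1) shift [-0.0031  0.0053  0.3155] n 2
```

Emit:
send_rows(
  increments=[
    [-0.003,0.005,0.12,0],
    [0,0,0.1,0],
    [0,0,0.05,0],
    [0,0,0.02,0],
    [0,0,0,0],
    [0,0,0,0],
  ],
)

```text
time_s: 40.65
tool_pos: [0.4152, -0.3667, 0.0213]
tool_rot: [2.183, 2.257, 0.0]
ft_force: [0.3, 0.0, 0.0]
grip_width: 0.077
grasp_force: 30.0
```

```bash
python3 - <<'E'
from h import *
go(.4145,-.366,.0145,1.604)
E
```

```text
phi0 1.604 tilt 0.002 yaw tot 0.000 (n 1) shift [ 0.0034 -0.0033  0.0339] n 1
```

Emit:
send_rows(
  increments=[
    [0.003,-0.003,0.02,0],
    [0,0,0.011,0],
    [0,0,0,0],
    [0,0,0,0],
  ],
)

```text
time_s: 41.05
tool_pos: [0.414, -0.3656, 0.0141]
tool_rot: [2.184, 2.259, -0.0]
ft_force: [-0.3, -0.1, -1.0]
grip_width: 0.075
grasp_force: 30.0
```

Emit:
send_rows(
  increments=[
    [0,0,0,0],
    [0,0,0,0],
    [0,0,0,0],
    [0,0,-0.1,0],
    [0,0,-0.2,0],
    [0,0,-0.2,0],
    [0,0,-0.2,0],
    [0,0,-0.1,0],
    [0,0,0,0],
  ],
  gripper=0.22,
)

```text
time_s: 41.95
tool_pos: [0.4155, -0.3669, 0.1776]
tool_rot: [2.179, 2.254, 0.001]
ft_force: [0.2, -0.8, -0.2]
grip_width: 0.22
grasp_force: 0.0
```

```bash
python3 - <<'E'
from h import *
go(.579,-.1746,.15,-.096+np.pi)
E
```

```text
phi0 1.604 tilt 0.006 yaw tot -0.918 (n 10) shift [-0.7216  1.0352  0.1378] n 6
```

Emit:
send_rows(
  increments=[
    [0,0,0,-0.0918],
    [0,0,0,-0.0918],
    [0,0,0,-0.0918],
    [0,0,0,-0.0918],
    [0,0,0,-0.0918],
    [0,0,0,-0.0918],
    [0,0,0,-0.0918],
    [0,0,0,-0.0918],
    [0,0,0,-0.0918],
    [0,0,0,-0.0918],
    [0,0,0,0],
  ],
  gripper=0.85,
)

```text
time_s: 43.05
tool_pos: [0.4135, -0.3652, 0.1728]
tool_rot: [-0.146, -3.137, -0.002]
ft_force: [0.6, 0.5, -0.8]
grip_width: 0.849
grasp_force: 0.0
```

Emit:
send_rows(
  increments=[
    [-0.1203,0.1725,0,0],
    [-0.1203,0.1725,0,0],
    [-0.1203,0.1725,0,0],
    [-0.1203,0.1725,0,0],
    [-0.1203,0.1725,0,0],
    [-0.1203,0.1725,0,0],
    [0,0,0.15,0],
    [0,0,0.2,0],
    [0,0,0.1,0],
    [0,0,0,0],
    [0,0,0,0],
  ],
)

```text
time_s: 44.15
tool_pos: [0.5773, -0.1731, 0.0839]
tool_rot: [-0.153, -3.137, -0.001]
ft_force: [1.2, -0.4, 0.6]
grip_width: 0.848
grasp_force: 0.0
```

```bash
python3 - <<'E'
from h import *
go(.579,-.1746,.012,-.096+np.pi)
E
```

```text
phi0 3.044 tilt 0.001 yaw tot -0.001 (n 1) shift [-0.0094 -0.0068  0.3594] n 2
```

Emit:
send_rows(
  increments=[
    [-0.009,-0.007,0.1,0],
    [0,0,0.1,0],
    [0,0,0.09,0],
    [0,0,0.05,0],
    [0,0,0.015,0],
    [0,0,0,0],
    [0,0,0,0],
  ],
)

```text
time_s: 44.85
tool_pos: [0.5798, -0.175, 0.0142]
tool_rot: [0.15, 3.136, -0.001]
ft_force: [-0.8, -0.1, -0.6]
grip_width: 0.854
grasp_force: 0.0
```

Emit:
send_rows(
  increments=[
    [0,0,0,0],
    [0,0,0,0],
    [0,0,0,0],
    [0,0,0,0],
    [0,0,0,0],
    [0,0,0,0],
  ],
  gripper=0,
)

```text
time_s: 45.45
tool_pos: [0.5792, -0.175, 0.0134]
tool_rot: [0.149, 3.138, -0.0]
ft_force: [-1.2, -0.1, 5.1]
grip_width: 0.591
grasp_force: 30.0
```

Emit:
send_rows(
  increments=[
    [0,0,-0.05,0],
    [0,0,-0.1,0],
    [0,0,-0.2,0],
    [0,0,-0.2,0],
    [0,0,-0.2,0],
    [0,0,-0.1,0],
    [0,0,0,0],
  ],
)

```text
time_s: 46.15
tool_pos: [0.5807, -0.1749, 0.1868]
tool_rot: [0.149, 3.132, -0.002]
ft_force: [-0.3, -0.0, -1.4]
grip_width: 0.584
grasp_force: 30.0
```

```bash
python3 - <<'E'
from h import *
go(.5055,-.363,.18,1.604)
E
```

```text
phi0 3.047 tilt 0.006 yaw tot 0.918 (n 10) shift [-0.9275 -0.407   0.034 ] n 5
```

Emit:
send_rows(
  increments=[
    [0,0,0,0.0918],
    [0,0,0,0.0918],
    [0,0,0,0.0918],
    [0,0,0,0.0918],
    [0,0,0,0.0918],
    [0,0,0,0.0918],
    [0,0,0,0.0918],
    [0,0,0,0.0918],
    [0,0,0,0.0918],
    [0,0,0,0.0918],
    [0,0,0,0],
  ],
)

```text
time_s: 47.25
tool_pos: [0.5781, -0.1743, 0.1814]
tool_rot: [-2.184, -2.255, 0.003]
ft_force: [0.8, -0.6, -1.6]
grip_width: 0.591
grasp_force: 30.0
```

Emit:
send_rows(
  increments=[
    [-0.155,-0.068,0,0],
    [-0.155,-0.068,0,0],
    [-0.155,-0.068,0,0],
    [-0.155,-0.068,0,0],
    [-0.155,-0.068,0,0],
    [-0.155,-0.068,0,0],
    [0,0,0.2,0],
    [0,0,0.2,0],
    [0,0,0.1,0],
    [0,0,0,0],
    [0,0,0,0],
  ],
)

```text
time_s: 48.35
tool_pos: [0.5035, -0.3633, 0.0828]
tool_rot: [-2.18, -2.261, 0.0]
ft_force: [-0.2, -0.7, -0.5]
grip_width: 0.59
grasp_force: 30.0
```

```bash
python3 - <<'E'
from h import *
go(.5055,-.363,.0195,1.604)
E
```

```text
phi0 1.607 tilt 0.001 yaw tot 0.002 (n 1) shift [0.0013 0.0099 0.3164] n 2
```

Emit:
send_rows(
  increments=[
    [0.001,0.01,0.1,0.002],
    [0,0,0.1,0],
    [0,0,0.06,0],
    [0,0,0.03,0],
    [0,0,0,0],
    [0,0,0,0],
  ],
)

```text
time_s: 48.95
tool_pos: [0.5062, -0.3636, 0.026]
tool_rot: [2.186, 2.254, 0.0]
ft_force: [-0.0, -1.2, -2.5]
grip_width: 0.592
grasp_force: 30.0
```

```bash
python3 - <<'E'
from h import *
go(.5055,-.363,.019,1.604)
E
```

```text
phi0 1.602 tilt 0.001 yaw tot -0.002 (n 1) shift [ 0.0032 -0.0036  0.0351] n 1
```

Emit:
send_rows(
  increments=[
    [0.003,-0.003,0.02,0],
    [0,0,0.013,0],
    [0,0,0,0],
    [0,0,0,0],
  ],
)

```text
time_s: 49.35
tool_pos: [0.5051, -0.3626, 0.0185]
tool_rot: [2.187, 2.255, -0.0]
ft_force: [-0.2, 0.4, -0.4]
grip_width: 0.585
grasp_force: 30.0
```

Emit:
send_rows(
  increments=[
    [0,0,0,0],
    [0,0,0,0],
    [0,0,0,0],
    [0,0,-0.05,0],
    [0,0,-0.2,0],
    [0,0,-0.2,0],
    [0,0,-0.2,0],
    [0,0,-0.2,0],
    [0,0,0,0],
  ],
  gripper=0.7,
)

```text
time_s: 50.25
tool_pos: [0.5077, -0.3645, 0.1956]
tool_rot: [2.18, 2.247, 0.004]
ft_force: [0.7, -0.6, -0.4]
grip_width: 0.696
grasp_force: 0.0
```

```bash
python3 - <<'E'
from h import *
go(.594,.0485,.2,1.553)
c=bot.read_camera("top")
cv2.imwrite("pics/t5.png",c["pixels"][...,::-1])
E
```

```text
phi0 1.601 tilt 0.011 yaw tot 0.031 (n 1) shift [ 2.0723  0.3945 -0.0218] n 9
```

View pics/t5.png

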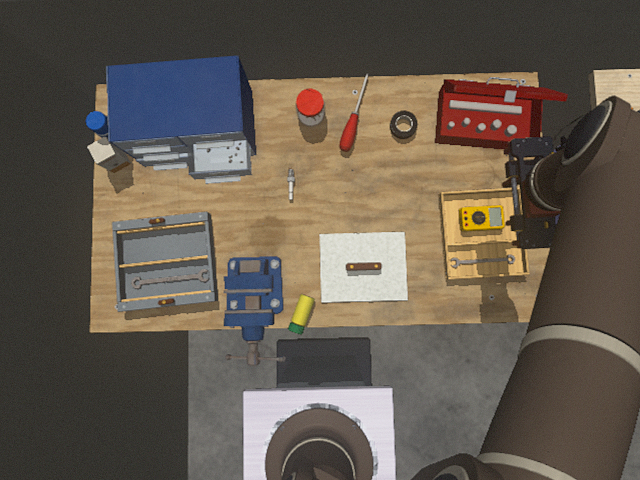

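Emit:
send_rows(
  increments=[
    [0,0,0,0.031],
    [0.1884,0.036,0,0],
    [0.1884,0.036,0,0],
    [0.1884,0.036,0,0],
    [0.1884,0.036,0,0],
    [0.1884,0.036,0,0],
    [0.1884,0.036,0,0],
    [0.1884,0.036,0,0],
    [0.1884,0.036,0,0],
    [0.1884,0.036,0,0],
    [0.1884,0.036,0,0],
    [0.1884,0.036,0,0],
    [0,0,0.2,0],
    [0,0,0.2,0],
    [0,0,0.2,0],
    [0,0,0,0],
    [0,0,0,0],
  ],
  gripper=1.0,
)

```text
time_s: 52.0
tool_pos: [0.5911, 0.0503, 0.0682]
tool_rot: [-2.24, -2.2, 0.003]
ft_force: [-0.9, 0.5, 0.4]
grip_width: 1.003
grasp_force: 0.0
```

```bash
python3 - <<'E'
from h import *
go(.5935,.0483,.012,1.553)
E
```

```text
phi0 1.553 tilt 0.002 yaw tot -0.000 (n 1) shift [-0.0097  0.0119  0.2808] n 2
```

Emit:
send_rows(
  increments=[
    [-0.01,0.012,0.05,0],
    [0,0,0.1,0],
    [0,0,0.08,0],
    [0,0,0.03,0],
    [0,0,0,0],
    [0,0,0,0],
  ],
)

```text
time_s: 52.6
tool_pos: [0.595, 0.0483, 0.0176]
tool_rot: [2.241, 2.2, 0.002]
ft_force: [-0.2, 0.3, 0.5]
grip_width: 0.999
grasp_force: 0.0
```

```bash
python3 - <<'E'
from h import *
go(.5935,.0483,.011,1.553)
E
```

```text
phi0 1.553 tilt 0.002 yaw tot -0.000 (n 1) shift [-0.0002 -0.0077  0.0332] n 1
```

Emit:
send_rows(
  increments=[
    [0,-0.007,0.035,0],
    [0,0,0,0],
    [0,0,0,0],
  ],
)

```text
time_s: 52.9
tool_pos: [0.5927, 0.0484, 0.0096]
tool_rot: [2.241, 2.201, -0.0]
ft_force: [0.3, 0.3, 0.0]
grip_width: 1.003
grasp_force: 0.0
```

Emit:
send_rows(
  increments=[
    [0,0,0,0],
    [0,0,0,0],
    [0,0,0,0],
    [0,0,0,0],
    [0,0,0,0],
  ],
  gripper=0.7,
)

```text
time_s: 53.4
tool_pos: [0.5929, 0.0484, 0.0096]
tool_rot: [2.241, 2.201, 0.0]
ft_force: [0.4, 0.2, 0.5]
grip_width: 0.825
grasp_force: 30.0
```

Emit:
send_rows(
  increments=[
    [0.0,0,-0.005,0],
    [-0.05,0,0,0],
    [-0.05,0,0,0],
    [-0.05,0,0,0],
    [-0.05,0,0,0],
    [-0.05,0,0,0],
    [-0.05,0,0,0],
    [0,0,0,0],
    [0,0,0,0],
  ],
)

```text
time_s: 54.3
tool_pos: [0.5917, -0.0118, 0.0104]
tool_rot: [-2.242, -2.2, -0.0]
ft_force: [0.1, -0.3, -0.6]
grip_width: 0.828
grasp_force: 30.0
```

Emit:
send_rows(
  increments=[
    [0,0,0.004,0],
    [0,0,0,0],
    [0,0,0,0],
    [0,0,0,0],
    [0,0,-0.05,0],
    [0,0,-0.15,0],
    [0,0,-0.2,0],
    [0,0,-0.2,0],
    [0,0,-0.2,0],
    [-0.25,0,0,0],
    [-0.25,0,0,0],
    [-0.25,0,0,0],
    [0,0,0,0],
  ],
  gripper=1.0,
)

```text
time_s: 55.6
tool_pos: [0.5874, -0.1711, 0.1707]
tool_rot: [2.25, 2.187, -0.005]
ft_force: [-0.2, 0.5, 0.1]
grip_width: 0.995
grasp_force: 0.0
```

```bash
python3 - <<'E'
from h import *
c=bot.read_camera("top");s=hsv(c)[...,1];b=blob(s<60,(300,150,336,215));print(rect(c,b,.009))
for r in range(164,210):
    w=np.nonzero(s[r,300:336]<60)[0]
    if len(w)>5: print(r,len(w),onplane(c,300+w.mean(),r,.009)[:2].round(4))
cv2.imwrite("pics/t6.png",cv2.resize(c["pixels"][150:230,270:390,::-1],None,fx=5,fy=5))
E
```

```text
(array([594.8, -10.8,  67.1,  15.4]), -0.025)
170 6 [ 0.6216 -0.0115]
174 6 [ 0.6126 -0.0113]
175 7 [ 0.6104 -0.0123]
176 8 [ 0.6082 -0.0111]
177 8 [ 0.6059 -0.0111]
178 8 [ 0.6037 -0.011 ]
179 7 [ 0.6014 -0.0121]
```

View pics/t6.png

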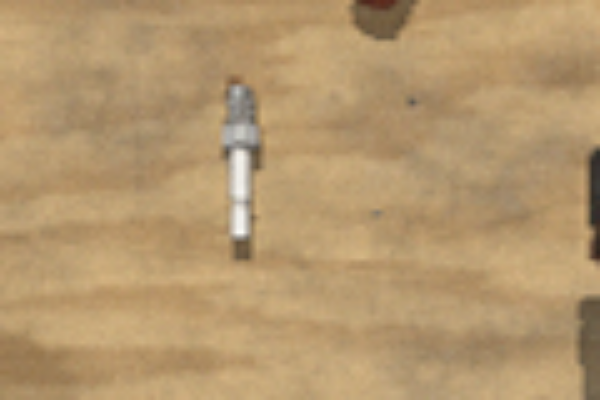

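```bash
python3 - <<'E'
from h import *
go(.6055,-.0113,.17,3.124)
E
```

```text
phi0 1.546 tilt 0.002 yaw tot -1.005 (n 11) shift [-0.0735  0.7775  0.0023] n 4
```

Emit:
send_rows(
  increments=[
    [0,0,0,-0.0914],
    [0,0,0,-0.0914],
    [0,0,0,-0.0914],
    [0,0,0,-0.0914],
    [0,0,0,-0.0914],
    [0,0,0,-0.0914],
    [0,0,0,-0.0914],
    [0,0,0,-0.0914],
    [0,0,0,-0.0914],
    [0,0,0,-0.0914],
    [0,0,0,-0.0914],
    [-0.0147,0.1555,0,0],
    [-0.0147,0.1555,0,0],
    [-0.0147,0.1555,0,0],
    [-0.0147,0.1555,0,0],
    [-0.0147,0.1555,0,0],
    [0,0,0.2,0],
    [0,0,0.2,0],
    [0,0,0,0],
    [0,0,0,0],
  ],
  gripper=0.4,
)

```text
time_s: 57.65
tool_pos: [0.6049, -0.0052, 0.0903]
tool_rot: [-0.013, -3.14, -0.001]
ft_force: [0.3, -0.3, -0.0]
grip_width: 0.403
grasp_force: 0.0
```

```bash
python3 - <<'E'
from h import *
go(.6055,-.0113,.0105,3.124)
E
```

```text
phi0 3.133 tilt 0.001 yaw tot 0.006 (n 1) shift [-0.0034 -0.0303  0.3988] n 2
```

Emit:
send_rows(
  increments=[
    [-0.003,-0.03,0.1,0.006],
    [0,0,0.12,0],
    [0,0,0.08,0],
    [0,0,0.05,0],
    [0,0,0.03,0],
    [0,0,0,0],
    [0,0,0,0],
  ],
)

```text
time_s: 58.35
tool_pos: [0.6062, -0.012, 0.0144]
tool_rot: [0.03, 3.141, 0.0]
ft_force: [0.1, -0.3, -0.1]
grip_width: 0.403
grasp_force: 0.0
```

```bash
python3 - <<'E'
from h import *
go(.6055,-.0113,.0105,3.124)
E
```

```text
phi0 3.123 tilt 0.001 yaw tot -0.001 (n 1) shift [0.0036 0.0037 0.0194] n 1
```

Emit:
send_rows(
  increments=[
    [0.003,0.003,0.019,0],
    [0,0,0,0],
    [0,0,0,0],
  ],
)

```text
time_s: 58.65
tool_pos: [0.6051, -0.0116, 0.01]
tool_rot: [0.03, 3.141, -0.0]
ft_force: [0.3, 0.5, 0.8]
grip_width: 0.402
grasp_force: 0.0
```

Emit:
send_rows(
  increments=[
    [0,0,0,0],
    [0,0,0,0],
    [0,0,0,0],
    [0,0,0,0],
    [0,0,0,0],
    [0,0,0,0],
  ],
  gripper=0,
)

```text
time_s: 59.25
tool_pos: [0.6051, -0.0117, 0.0099]
tool_rot: [0.03, 3.141, -0.0]
ft_force: [-0.9, 0.3, 1.3]
grip_width: 0.178
grasp_force: 30.0
```

Emit:
send_rows(
  increments=[
    [0,0,-0.05,0],
    [0,0,-0.1,0],
    [0,0,-0.2,0],
    [0,0,-0.2,0],
    [0,0,-0.2,0],
    [0,0,-0.2,0],
    [0,0,-0.2,0],
    [0,0,-0.2,0],
    [0,0,0,0],
  ],
)

```text
time_s: 60.15
tool_pos: [0.6074, -0.011, 0.2868]
tool_rot: [0.029, 3.132, 0.0]
ft_force: [-0.3, -0.2, 0.4]
grip_width: 0.178
grasp_force: 30.0
```

```bash
python3 - <<'E'
from h import *
go(.466,.3145,.28,1.659)
E
```

```text
phi0 3.123 tilt 0.010 yaw tot 0.932 (n 10) shift [ 1.6833 -0.5608  0.0339] n 8
```

Emit:
send_rows(
  increments=[
    [0,0,0,0.0932],
    [0,0,0,0.0932],
    [0,0,0,0.0932],
    [0,0,0,0.0932],
    [0,0,0,0.0932],
    [0,0,0,0.0932],
    [0,0,0,0.0932],
    [0,0,0,0.0932],
    [0,0,0,0.0932],
    [0,0,0,0.0932],
    [0,0,0,0],
  ],
)

```text
time_s: 61.25
tool_pos: [0.6047, -0.0114, 0.2797]
tool_rot: [-2.124, -2.315, 0.001]
ft_force: [-0.9, 0.6, 0.3]
grip_width: 0.177
grasp_force: 30.0
```

Emit:
send_rows(
  increments=[
    [0.1,-0.14,0,0],
    [0.1,-0.14,0,0],
    [0.1,-0.14,0,0],
    [0.1,-0.14,0,0],
    [0.16,0,0,0],
    [0.16,0,0,0],
    [0.16,0,0,0],
    [0.16,0,0,0],
    [0.16,0,0,0],
    [0.16,0,0,0],
    [0.16,0,0,0],
    [0.16,0,0,0],
    [0,0,0,0],
    [0,0,0.2,0],
    [0,0,0.2,0],
    [0,0,0.2,0],
    [0,0,0.2,0],
    [0,0,0,0],
    [0,0,0,0],
  ],
)

```text
time_s: 63.15
tool_pos: [0.4641, 0.3129, 0.1203]
tool_rot: [-2.119, -2.319, 0.002]
ft_force: [0.8, -0.6, 0.5]
grip_width: 0.178
grasp_force: 30.0
```

```bash
python3 - <<'E'
from h import *
go(.466,.3145,.017,1.659)
E
```

```text
phi0 1.661 tilt 0.001 yaw tot 0.001 (n 1) shift [0.0071 0.0104 0.5165] n 3
```

Emit:
send_rows(
  increments=[
    [0.007,0.01,0.12,0],
    [0,0,0.15,0],
    [0,0,0.12,0],
    [0,0,0.06,0],
    [0,0,0.035,0],
    [0,0,0,0],
    [0,0,0,0],
  ],
)

```text
time_s: 63.85
tool_pos: [0.4667, 0.3154, 0.0242]
tool_rot: [2.121, 2.317, 0.003]
ft_force: [0.1, -0.0, -1.1]
grip_width: 0.175
grasp_force: 30.0
```

```bash
python3 - <<'E'
from h import *
go(.466,.3145,.0165,1.659)
E
```

```text
phi0 1.659 tilt 0.002 yaw tot -0.000 (n 1) shift [-0.0043 -0.004   0.0385] n 1
```

Emit:
send_rows(
  increments=[
    [-0.004,-0.004,0.025,0],
    [0,0,0.012,0],
    [0,0,0,0],
    [0,0,0,0],
  ],
)

```text
time_s: 64.25
tool_pos: [0.4654, 0.314, 0.0159]
tool_rot: [2.122, 2.317, 0.001]
ft_force: [-0.8, -1.1, 4.9]
grip_width: 0.179
grasp_force: 30.0
```

Emit:
send_rows(
  increments=[
    [0,0,0,0],
    [0,0,0,0],
    [0,0,0,0],
    [0,0,-0.05,0],
    [0,0,-0.2,0],
    [0,0,-0.2,0],
    [0,0,-0.2,0],
    [0,0,-0.2,0],
    [0,0,-0.2,0],
    [0,0,-0.2,0],
    [-0.25,0,0,0],
    [-0.25,0,0,0],
    [-0.25,0,0,0],
    [-0.25,0,0,0],
    [-0.25,0,0,0],
    [0,0,0,0],
    [0,0,0,0],
  ],
  gripper=0.32,
)

```text
time_s: 65.95
tool_pos: [0.4871, 0.064, 0.2661]
tool_rot: [2.125, 2.314, 0.001]
ft_force: [-0.1, 1.1, -0.2]
grip_width: 0.322
grasp_force: 0.0
```

```bash
python3 - <<'E'
from h import *
c=bot.read_camera("top");sd=bot.read_camera("side")
a=cv2.resize(c["pixels"][200:320,100:230,::-1],None,fx=4,fy=4,interpolation=cv2.INTER_CUBIC)
b=cv2.resize(c["pixels"][180:290,300:540,::-1],(780,358)) 
cv2.imwrite("pics/f.png",np.hstack([a,cv2.resize(sd["pixels"][160:225,270:380,::-1],(280,165)).repeat(1,0) if 0 else np.vstack([cv2.resize(sd["pixels"][160:225,270:380,::-1],(280,165)),cv2.resize(c["pixels"][180:300,430:540,::-1],(280,305)),np.zeros((10,280,3),np.uint8)])]))
H=hsv(c);s,v,h=H[...,1],H[...,2],H[...,0]
print("meter",rect(c,blob((s>170)&(h>18)&(h<35)&(v>120),(440,195,525,245)),.029))
print("lid",rect(c,blob((s<40)&(v>170),(310,225,415,310)),.006))
E
```

```text
meter (array([ 503.7, -358.9,   94.6,   51. ]), -1.538)
lid (array([ 407.6, -104.3,  186.3,  147.3]), 1.57)
```

View pics/f.png

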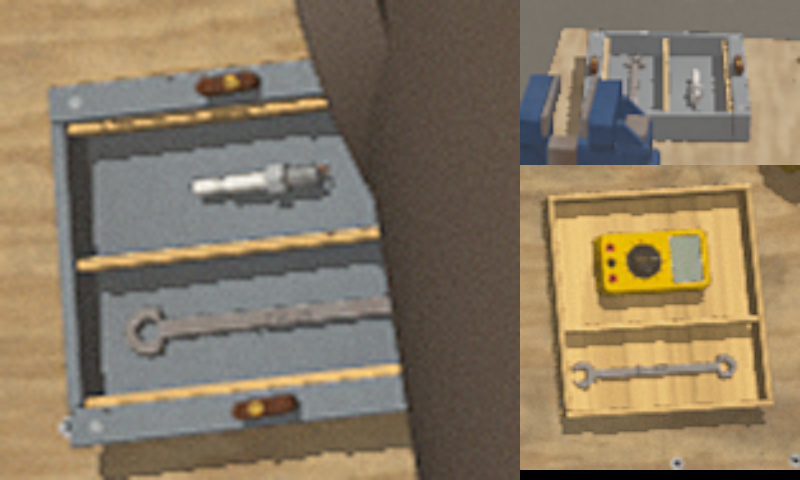

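The long spanner and plug each lie flat in their own box bay. The short spanner and face-up meter are in the correct tray bays, and the lid is flat at x = 0.408. I'm handing the job in.

```bash
python3 -c "
from workcell import bot
print(bot.finish_job())"
```

```text
the job is handed in; nothing more can be done
None
```

I made up both kits, laid the lid panel flat on the bench in front of the stock, and handed the job in at about 66 s; the final pictures showed everything in place, but no verdict was returned.

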